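# Make up a dyeing kit and a polishing kit at the shoe finisher's bench

## Robot

A 7-joint arm with a two-finger parallel gripper is mounted at the origin on the work surface. World frame = base frame: x ahead of the robot, y to its left, z up, the work surface at z = 0. Lengths are in m, angles in rad, forces in N, time in s.
With the tool pointing down it reaches from about 0.425 to 0.825 m from the base axis. Payload 3.6 kg.
Tool frame: the origin (TCP) lies midway between the tips of the shut fingers; the grasp point (between the pads) lies 19 mm behind it (r.hold_point_z is the distance from the TCP to the grasp point, in m); z points along the fingers, y is the line along which they close (so a half turn about z gives the same grasp; the last joint's range is limited). The gripper opens to 93 mm and grips with 3 to 60 N. Pads are 15 mm wide; open, the fingers measure 128 mm over their backs; the gripper's body (75 mm by 188 mm) begins 65 mm behind the grasp point.
Start: joints at [-1.357, 0.615, -0.013, 1.423, 0.008, 1.103, -0.04], TCP at [0.154, 0.631, 0.219] pointing down, gripper open.
Joint ranges: [-3.12, 3.12], [-0.3, 2.06], [-1.34, 1.32], [0.26, 2.42], [-1.36, 4.5], [0.01, 1.98], [-2.84, 2.84]. Speed limits (rad/s): [2.79, 2.79, 3.14, 3.14, 3.14, 3.14, 3.14].

## Interface

Orientations are given as [roll, pitch, yaw] about the fixed x, y, z axes, in that order (R = Rz(yaw) Ry(pitch) Rx(roll)).
In Python, from workcell import r, imaging, job_done gives the robot as it stands. The module is installed in compiled form; this text tells all that it offers.
- The arm moves only by the tool apply_moves, never from a script. Its argument "moves" is a list of rows, each an object of numbers: "x", "y", "z": the shift along the tool's x, y, z as a fraction of full scale; "turn": the turn about the tool's z as a fraction of full scale; "grip": the opening, from -1 (shut) to 1 (fully open). A call has 1 to 12 rows; each row shifts and turns the commanded pose from where the row before left it, along the tool's axes as they then stand; what a row does not reach is not made up. Full scale, the value 1, is 8 cm for a shift and pi/2 rad for a turn. A row lasts 1/8 s, in which the tool goes at most 62.5 mm and 10.7 degrees, less where a joint would pass 70% of its speed; a pose out of reach is approached as far as the arm can. A call with a number of a shift or a turn outside -1 to 1 is refused whole. A call with a gripper value outside its range is refused whole. The fingers move at their own pace and stop on an object; "force" is the grip in N (left out, the last holds). Time passes only in rows, so rows that do not move let the fingers close. It gives the time, the measured TCP pose, the force, the opening and the grip force at its end, in the units of the state.
- r.state(): the state, without advancing time (a new reading comes with each control period).
- imaging.capture(name): name is "scene" or "top" or "wrist"; returns a dict with "img" (400x640x3 uint8, red, green, blue), "intrinsics" (3x3 intrinsics, pixels), "dist_coeffs" ([k1, k2, p1, p2, k3] as OpenCV has them; the pictures are not rectified), "T" (4x4, takes a point from camera to world coordinates); the wrist camera has in their place "tool_from_camera" (4x4, takes a point from camera to tool coordinates, whose origin is the TCP and whose axes are the flange's). Camera axes: x right, y up, looking along -z (the intrinsics and any distortion apply to the point x, -y, -z); pixel columns grow to the right and rows downward; lengths in m; the calibration is good to about 2 mm. A picture is of the moment at which its call begins: read the wrist's pose just before it. There is no depth.
- job_done(): hands the job in; it is judged then, once.
The state is a dict: "clock": time; "joints": joint angles; "joint_velocities": joint speeds; "tau": joint torques, N m; "ee_pos": TCP position; "ee_rot": TCP orientation; "contact_force": force on the tool from outside, world axes, zero at the start; "wrist_torque": the same for the moment, N m; "finger_gap": finger opening in m; "grasp_force": force on a finger pad.
Only numpy, scipy, OpenCV 4.12 (cv2) and the standard library are available. Lean on these libraries where they do the work, as an engineer would, in place of code of your own. Each camera call takes 0.05 s, during which the arm holds its last target. There are 200 camera calls.

## Task

Make up two kits from the stock on the bench. Into the burgundy tray go the burgundy dye bottle, standing upright, and the large dye pan (black handle), flat on the tray's floor, with the small pan (blue handle) nested inside it and its handle turned to the side opposite the large pan's handle; into the tan tray go the tan polish tin, lying flat, lid up, and the shoe brush, flat on its bristles. Leave the green bottle and the black tin where they stand.

Things in the scene. Friction and masses are not known exactly. Their poses are not given: they have to be found in the camera images.
- burgundy_tray: Dark burgundy shallow open rectangular kit tray, fixed to the bench, 210 (along its x) x 140 (along its y) mm outside, 14 high, walls 5 thick, floor 4 thick (inside 200 x 130). Origin: centre of its underside; z up.
- tan_tray: Tan (light brown) shallow open rectangular kit tray, fixed to the bench, 210 (along its x) x 140 (along its y) mm outside, 14 high, walls 5 thick, floor 4 thick (inside 200 x 130). Origin: centre of its underside; z up.
- large_pan: Large steel dye pan, black handle, loose, 140 g: outer radius 34 mm at foot, 38 at rim, 34 high, wall 3, floor 5 thick. Flat handle along +x, 12 wide, 8 thick, mid-height 28 above the underside, ending 96 from the pan's centre; a good grip is at x = +70. Origin: centre of the pan's underside; z up.
- small_pan: Small steel dye pan, blue handle, loose, 90 g: outer radius 24 mm at foot, 27 at rim, 42 high, floor 5. Flat handle along +x, 12 wide, 8 thick, mid-height 36. Origin: under the middle of the handle's grip, level with the underside; pan centre at x = -66, handle end at x = +25; z up. In the large pan it stands on that floor, handle 3 above the large rim, 7 play each side.
- burgundy_bottle: Burgundy (wine red) dye bottle, round, 44 mm in diameter up to 48 high, then a shoulder to a narrow neck and a black cap 26 in diameter, 78 high over all. Origin: centre of its underside; z up. Loose, 120 g.
- green_bottle: Green dye bottle, round, 44 mm in diameter up to 48 high, then a shoulder to a narrow neck and a black cap 26 in diameter, 78 high over all. Origin: centre of its underside; z up. Loose; not wanted.
- tan_tin: Tan-lidded flat round tin of shoe polish, 54 mm in diameter, 25 high. Origin: centre of its underside; z up. Loose, 90 g.
- black_tin: Black-lidded flat round tin of shoe polish, 54 mm in diameter, 25 high. Origin: centre of its underside; z up. Loose; not wanted.
- brush: Shoe brush without a handle: light wooden block 110 (along its x) x 36 (along its y) mm and 20 high on dark stiff bristles 18 high, 38 high over all, standing on its bristles. Loose, 90 g. Origin: centre of its underside; z up.
Not all that is in view belongs to the job. What is meant by the tan_tin is not pink or purple, and is the smaller of those in its own colour.

How it is judged:
By the outcome, as a careful person would: the job done as asked, in the order asked, and still so for the second after the job is handed in, with the robot touching nothing.
It also fails if it takes over 115 s, if anything falls off the work surface, if the arm or the gripper's body presses on something with over 40 N, if the wrist force passes 120 N, or if a joint passes its speed limit or range.

## Working session

There is one attempt and no reset: what is moved stays moved. The work goes in short steps, Python scripts to look and compute and a tool call to move; the robot and the scene stay as the last step left them, time stands still between calls to the robot, and variables do not carry over. Pictures are saved under pics/ and viewed, at most 14 in all, crops included, and the job is handed in when it is done.

Besides the shell and the picture viewer there is one more tool, called after "Emit:" in YAML: its name, and indented under it one key for each argument. apply_moves: Moves the arm, as the interface text tells. Shift numbers are shares of 8 cm and turn numbers shares of pi/2 rad, none past 1 either way. Its arguments: {"type":"object","properties":{"moves":{"type":"array"},"force":{"type":"number"}},"required":["moves"]}

```bash
mkdir -p pics; cat > h.py <<'E'
import numpy as np, cv2
from workcell import r, imaging
def cap(n):
    s=r.state(); c=imaging.capture(n)
    if n=='wrist':
        from scipy.spatial.transform import Rotation as R
        T=np.eye(4); e=np.array(s['ee_rot'])
        T[:3,:3]=R.from_euler('xyz',e).as_matrix() if e.shape==(3,) else e
        T[:3,3]=s['ee_pos']; c['T']=T@np.array(c['tool_from_camera'])
    return c
def ray(c,uv,z):
    uv=np.asarray(uv,float).reshape(-1,1,2)
    p=cv2.undistortPoints(uv,np.array(c['intrinsics']),np.array(c['dist_coeffs'])).reshape(-1,2)
    d=np.c_[p[:,0],-p[:,1],-np.ones(len(p))]@np.array(c['T'])[:3,:3].T
    o=np.array(c['T'])[:3,3]
    return o+d*((z-o[2])/d[:,2])[:,None]
def save(c,f): cv2.imwrite('pics/'+f,c['img'][:,:,::-1])
E
python3 - <<'E'
from h import *
print(r.state())
for n in('scene','top'):
    c=cap(n); save(c,n+'0.png'); np.save(n+'0.npy',c,allow_pickle=True)
    print(n,np.round(c['T'],3).tolist(),c['dist_coeffs'])
E
```

```text
{'clock': 0.0, 'joints': array([-1.3574654 ,  0.61590665, -0.01263669,  1.42487961,  0.00812256,
        1.10340523, -0.04039041]), 'joint_velocities': array([-7.62483124e-06,  2.41082524e-03, -1.11716734e-03,  2.60099449e-03,
       -9.38126911e-05,  1.21785704e-03,  1.08944284e-03]), 'tau': array([-6.89780318e-04, -4.58935654e+01,  2.08788025e-01, -1.65743333e+01,
       -6.10539643e-02,  2.06153450e-02,  2.41892012e-04]), 'ee_pos': array([0.15419922, 0.63063293, 0.21749568]), 'ee_rot': array([-3.13904475e+00,  4.48682966e-05,  2.90186456e+00]), 'contact_force': array([ 0.48267738,  0.29005735, -0.13450743]), 'wrist_torque': array([ 0.01418464, -0.01478162,  0.0032632 ]), 'grasp_force': 0.0, 'finger_gap': 0.09290568094677026}
scene [[-0.803, -0.325, 0.5, 1.129], [0.596, -0.459, 0.659, 0.684], [0.015, 0.827, 0.562, 0.693], [0.0, 0.0, 0.0, 1.0]] [-0.04705375  0.          0.          0.          0.        ]
top [[-0.021, 0.995, -0.097, 0.434], [-1.0, -0.021, 0.0, -0.093], [-0.002, 0.097, 0.995, 1.287], [0.0, 0.0, 0.0, 1.0]] [-0.04650049  0.          0.          0.          0.        ]
```

View pics/scene0.png

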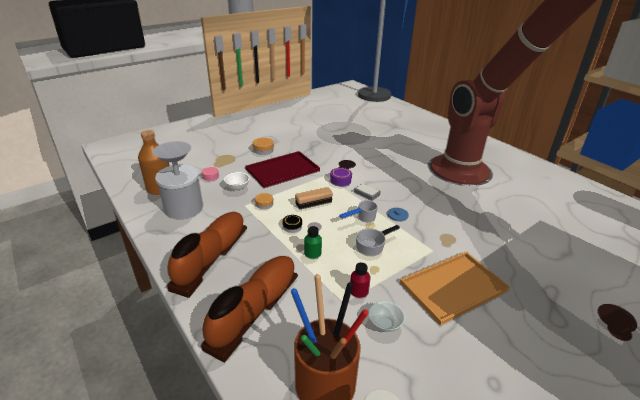

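View pics/top0.png

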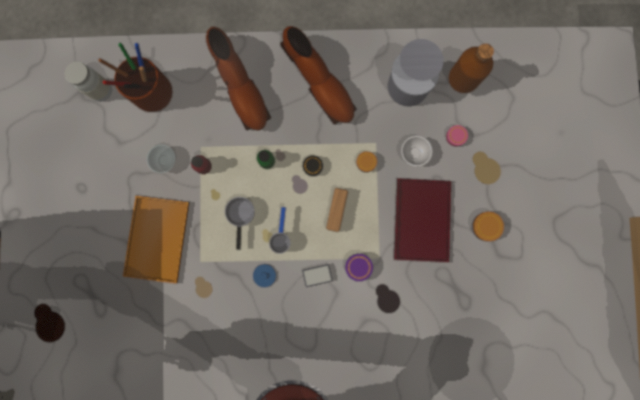

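The scene view shows every item, including the tan tin at (264,201) next to a bigger one at (263,145). In the top view, the small tin is at (366,162), brush (338,209), large pan (240,211) with its handle down, and small pan (279,243) with its handle up. The burgundy bottle is at (201,163), burgundy tray (423,220) and tan tray (157,239).

```bash
cat > m.py <<'E'
from h import *
def comp(c,win,f,k=0):
    x0,y0,x1,y1=win; im=c['img'][y0:y1,x0:x1]
    h=cv2.cvtColor(im,cv2.COLOR_RGB2HSV).astype(int)
    m=f(h[...,0],h[...,1],h[...,2]).astype(np.uint8)
    cs,_=cv2.findContours(m,cv2.RETR_EXTERNAL,cv2.CHAIN_APPROX_NONE)
    if not cs: return None
    q=max(cs,key=cv2.contourArea).reshape(-1,2).astype(float)+[x0,y0]
    return q
def rect(c,q,z):
    p=ray(c,q,z)[:,:2]
    (cx,cy),(w,h),a=cv2.minAreaRect((p*1000).astype(np.float32))
    return np.round([cx,cy,w,h,a],1)
E
python3 - <<'E'
from m import *
t=np.load('top0.npy',allow_pickle=True).item(); s=np.load('scene0.npy',allow_pickle=True).item()
red=lambda h,S,v:((h<8)|(h>165))&(S>110)
tan=lambda h,S,v:(h>5)&(h<22)&(S>125)
blue=lambda h,S,v:(h>100)&(h<130)&(S>120)
dark=lambda h,S,v:(v<50)
J=[('btray',t,(385,170,460,270),red,.014),('ttray',t,(115,185,195,290),tan,.014),('tin',t,(350,148,382,176),tan,.025),
('brush',t,(322,180,352,238),lambda h,S,v:(h>5)&(h<22)&(S>80),.038),('bbot',t,(185,148,216,180),lambda h,S,v:v<90,.06),('gbot',t,(250,145,282,175),lambda h,S,v:v<90,.06),
('btin',t,(298,150,326,180),lambda h,S,v:v<90,.025),
('lhandle',t,(230,220,250,256),dark,.028),('shandle',t,(270,200,295,240),blue,.036),
('S tin',s,(250,190,278,212),tan,.025),('S brush',s,(290,185,336,210),lambda h,S,v:(h>5)&(h<22)&(S>80)&(v>120),.038),
('S bbot',s,(345,258,378,300),lambda h,S,v:((h<8)|(h>165))&(S>110),.03),('S gbot',s,(298,225,328,260),lambda h,S,v:(h>45)&(h<90)&(S>110),.03),
('S shandle',s,(335,203,362,225),blue,.04),('S lhandle',s,(376,222,404,240),dark,.032),('S ttray',s,(395,245,515,325),tan,.014),('S btray',s,(240,145,325,190),red,.014)]
for n,c,w,f,z in J:
    q=comp(c,w,f)
    if q is None: print(n,None); continue
    print(n,rect(c,q,z),'px',q.min(0),q.max(0))
o=np.vstack([cv2.resize(t['img'][135:275,120:470],None,fx=2.2,fy=2.2,interpolation=2)[:,:,::-1],cv2.resize(s['img'][140:300,240:480],(770,290*770//770),interpolation=2)[:,:,::-1]])
o=o[:600]; cv2.imwrite('pics/crop0.png',o);print(o.shape)
E
```

```text
btray [ 504.3 -343.9  134.8  202.    85.9] px [395. 180.] [449. 260.]
ttray [469.  339.2 140.1 207.7  81.6] px [124. 196.] [188. 282.]
tin [ 655.3 -203.5   48.    49.9   62. ] px [357. 152.] [376. 171.]
brush [ 533.2 -124.6   34.2  107.7   76.5] px [326. 188.] [347. 231.]
bbot [651.2 211.7  52.6  39.   62.2] px [191. 156.] [211. 173.]
gbot [661.2  49.6  48.3  38.8  43.8] px [257. 150.] [275. 168.]
btin [647.6 -65.8  48.6  49.1  88.8] px [303. 156.] [322. 175.]
lhandle [450.3 125.3   0.   12.5  89.7] px [238. 242.] [238. 247.]
shandle [510.4  13.7   6.3  58.1  83.2] px [280. 208.] [284. 231.]
S tin [ 664.4 -193.8   63.4   49.4   58.8] px [255. 193.] [272. 205.]
S brush [ 543.8 -110.9   50.8  109.3   76.1] px [295. 187.] [332. 203.]
S bbot [664.4 227.2  78.9  42.4  47.4] px [350. 271.] [369. 297.]
S gbot [672.   62.3  83.1  40.6  54.5] px [305. 235.] [321. 257.]
S shandle [516.1  20.7  16.8  66.4  84.4] px [340. 208.] [361. 217.]
S lhandle [471.2 128.9  11.3  53.7  87.6] px [383. 225.] [398. 234.]
S ttray [477.9 345.3 145.4 217.2  81.4] px [400. 252.] [508. 324.]
S btray [ 511.6 -333.1  154.5  214.4   85.9] px [246. 151.] [319. 187.]
(598, 770, 3)
```

View pics/crop0.png

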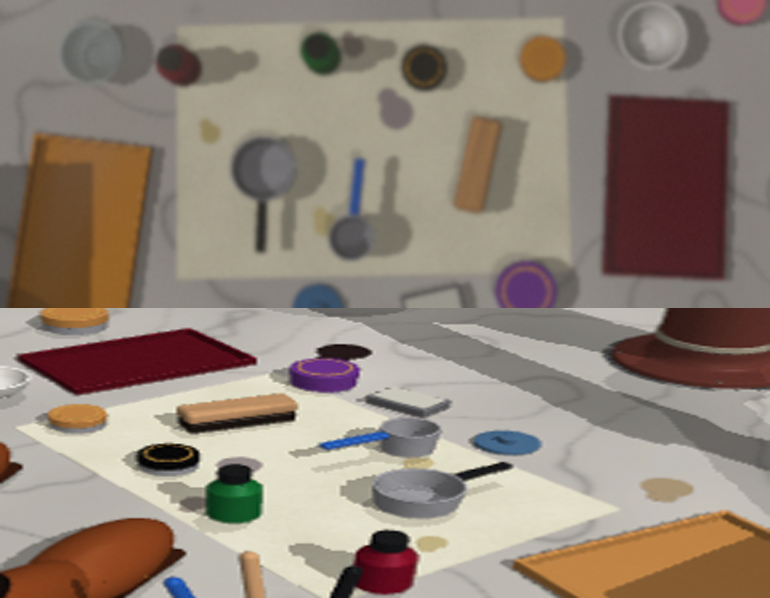

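The crop confirms the layout: large pan handle points toward the robot and the small pan's handle away from it. The smaller tan tin is at the far edge of the mat. I'm moving above the burgundy bottle for a close look.

Emit:
apply_moves:
  moves:
    - {"x":-0.58,"y":-0.3,"grip":0.4}
    - {"x":-0.58,"y":-0.3,"grip":0.4}
    - {"x":-0.58,"y":-0.3,"grip":0.4}
    - {"x":-0.58,"y":-0.3,"grip":0.4}
    - {"x":-0.58,"y":-0.3,"grip":0.4}
    - {"x":-0.58,"y":-0.3,"grip":0.4}
    - {"x":-0.58,"y":-0.3,"grip":0.4}
    - {"x":-0.58,"y":-0.3,"grip":0.4}
    - {"x":-0.58,"y":-0.3,"grip":0.4}
    - {"x":-0.58,"y":-0.3,"grip":0.4}
    - {"x":-0.58,"y":-0.3,"grip":0.4}
    - {"grip":0.4}
  force: 15

```text
invalid input at $.moves[0]: expected keys x, y, z, turn, grip
```

```bash
cat > go.py <<'E'
import sys
from h import *
def go(x,y,z,yaw=None):
    s=r.state(); p=np.array(s['ee_pos']); w=s['ee_rot'][2]
    dt=0
    if yaw is not None:
        dt=(w-np.radians(yaw)+np.pi)%(2*np.pi)-np.pi; w-=dt
    d=np.array([x,y,z])-p
    print('pos',np.round(p,4),'yaw',round(np.degrees(s['ee_rot'][2]),1),'q7',round(s['joints'][6],2),'t',round(s['clock'],1))
    print('turn total %.3f (rows of .11: %.1f)'%(dt/(np.pi/2),dt/(np.pi/2)/.11),'after turn x %.3f y %.3f z %.3f'%((d[0]*np.cos(w)+d[1]*np.sin(w))/.08,(d[0]*np.sin(w)-d[1]*np.cos(w))/.08,-d[2]/.08))
if __name__=='__main__': go(*map(float,sys.argv[1:]))
E
python3 - <<'E'
from h import *
s=r.state();print(s['ee_pos'],s['ee_rot'],s['finger_gap'])
c=cap('wrist');save(c,'w1.png');np.save('w1.npy',c,allow_pickle=True);print(np.round(c['tool_from_camera'],3).tolist())
E
```

```text
[0.15421611 0.63072402 0.21762756] [-3.13933447e+00  4.11367619e-05  2.90182131e+00] 0.09340067167689288
[[0.001, 0.967, 0.255, 0.07], [1.0, -0.001, -0.001, -0.0], [-0.001, 0.255, -0.967, -0.166], [0.0, 0.0, 0.0, 1.0]]
```

View pics/w1.png

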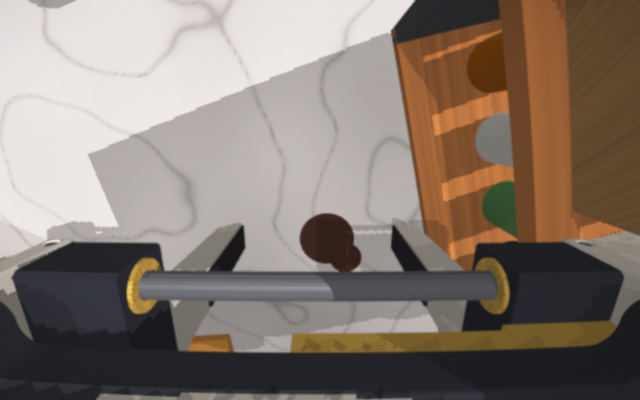

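The wrist view from the start pose shows bare bench with the fingers at the bottom. The spot below the TCP falls near row 170. I'll resend the move with every key filled in.

Emit:
apply_moves:
  moves:
    - {"x":-0.58,"y":-0.3,"z":0,"turn":0,"grip":0.4}
    - {"x":-0.58,"y":-0.3,"z":0,"turn":0,"grip":0.4}
    - {"x":-0.58,"y":-0.3,"z":0,"turn":0,"grip":0.4}
    - {"x":-0.58,"y":-0.3,"z":0,"turn":0,"grip":0.4}
    - {"x":-0.58,"y":-0.3,"z":0,"turn":0,"grip":0.4}
    - {"x":-0.58,"y":-0.3,"z":0,"turn":0,"grip":0.4}
    - {"x":-0.58,"y":-0.3,"z":0,"turn":0,"grip":0.4}
    - {"x":-0.58,"y":-0.3,"z":0,"turn":0,"grip":0.4}
    - {"x":-0.58,"y":-0.3,"z":0,"turn":0,"grip":0.4}
    - {"x":-0.58,"y":-0.3,"z":0,"turn":0,"grip":0.4}
    - {"x":-0.58,"y":-0.3,"z":0,"turn":0,"grip":0.4}
    - {"x":-0.5,"y":-0.3,"z":0,"turn":0,"grip":0.4}
  force: 15

```text
clock: 1.65
ee_pos: [0.6218, 0.2192, 0.2181]
ee_rot: [-3.141, -0.0, 2.901]
contact_force: [-0.5, 0.8, -0.3]
finger_gap: 0.0648
grasp_force: 0.0
```

```bash
python3 - <<'E'
from h import *
s=r.state();print(s['ee_pos'],s['ee_rot'],s['finger_gap'],s['clock'])
c=cap('wrist');save(c,'w2.png');np.save('w2.npy',c,allow_pickle=True)
E
```

```text
[0.62181238 0.21922126 0.21814454] [-3.14099687e+00 -4.10023912e-04  2.90109065e+00] 0.06479238968293244 1.65
```

View pics/w2.png

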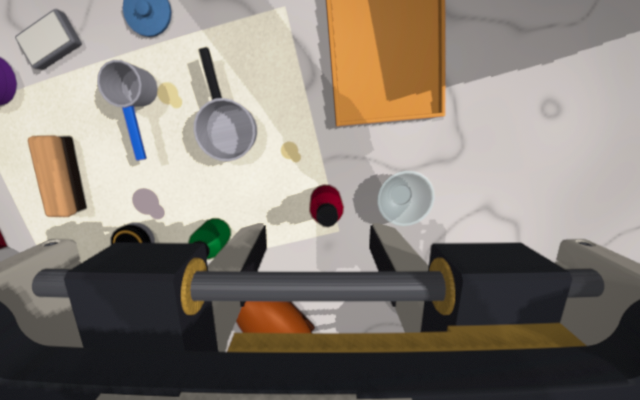

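The wrist view shows the bottle cap at (327,214) between the fingers. Both pans, the brush and the tan tray can be measured here too. I'll measure everything from this picture.

```bash
python3 - <<'E'
from m import *
c=np.load('w2.npy',allow_pickle=True).item()
tan=lambda h,S,v:(h>5)&(h<22)&(S>125)
blue=lambda h,S,v:(h>100)&(h<130)&(S>120)
dark=lambda h,S,v:v<45
for n,w,f,z in[('cap',(305,185,350,228),dark,.078),('body',(300,175,352,232),lambda h,S,v:(((h<8)|(h>165))&(S>110))|(v<45),.04),
 ('brush',(20,125,95,220),lambda h,S,v:(h>5)&(h<22)&(S>80)&(v>110),.038),('lh',(190,40,228,110),dark,.032),('sh',(118,100,150,165),blue,.040),
 ('ttray',(315,0,460,140),tan,.014)]:
    q=comp(c,w,f); print(n,rect(c,q,z),q.min(0),q.max(0))
# rims: ellipse by gray threshold vs mat
for n,w,z in[('lpan',(188,90,262,168),.034),('span',(92,55,160,112),.042)]:
    q=comp(c,w,lambda h,S,v:(S<32)&(v>60)); p=ray(c,q,z)[:,:2]*1000
    (a,b),R=cv2.minEnclosingCircle(p.astype(np.float32)); print(n,a,b,R,rect(c,q,z))
print(ray(c,[[327,214]],.078), 'lpan rim manual',ray(c,[[197,128],[256,128],[226,101],[226,158]],.034).round(4).tolist())
print('span rim manual',ray(c,[[97,84],[143,84],[120,61],[120,107]],.042).round(4).tolist())
im=cv2.resize(c['img'][40:170,85:265],None,fx=4,fy=4,interpolation=2)
cv2.imwrite('pics/w2c.png',im[:,:,::-1])
E
```

```text
cap [656.7 221.2  21.8  25.2  76.3] [317. 204.] [336. 225.]
body [657.9 221.5  41.   51.8  76.3] [310. 186.] [342. 225.]
brush [ 537.3 -114.5   45.3  106.    76.7] [ 28. 136.] [ 75. 216.]
lh [470.3 126.1   8.8  54.   87.7] [201.  49.] [219.  97.]
sh [513.3  16.3  13.8  63.1  82.1] [123. 106.] [145. 159.]
ttray [503.5 335.8 138.5 144.3  81.7] [326.   0.] [444. 125.]
lpan 536.236328125 121.89250183105469 66.39996337890625 [536.2 121.9  95.8  92.   75.7]
span 457.846435546875 28.031890869140625 54.20830535888672 [457.8  28.   88.6  62.4  74.6]
[[0.65614464 0.22186675 0.078     ]] lpan rim manual [[0.5264, 0.0915, 0.034], [0.544, 0.1615, 0.034], [0.5052, 0.1357, 0.034], [0.5698, 0.1146, 0.034]]
span rim manual [[0.4495, -0.0044, 0.042], [0.464, 0.0496, 0.042], [0.4335, 0.0324, 0.042], [0.4809, 0.0127, 0.042]]
```

View pics/w2c.png

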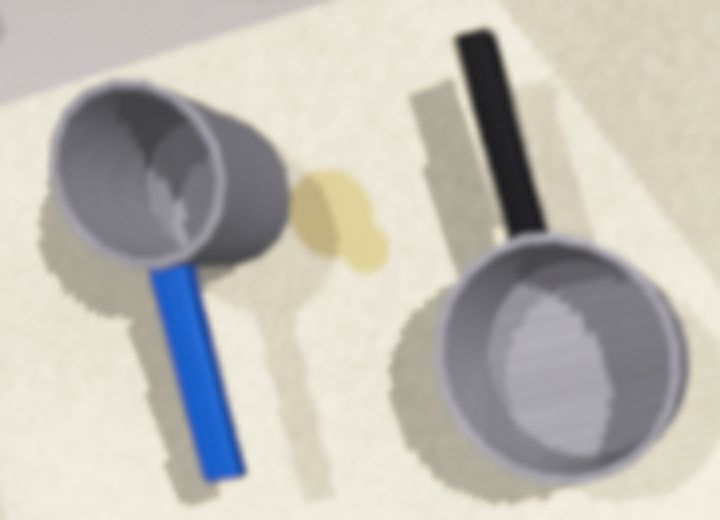

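Positions agree with the first measurements within about 1 cm, and the sizes fit. Bottle is at (0.6565, 0.2215). The large pan's grip is at (0.466, 0.126) with the handle at 178°, and the small pan's at (0.521, 0.015) with the handle at -8°. Next I'll grasp the bottle.

Emit:
apply_moves:
  moves:
    - {"x":-0.415,"y":0.13,"z":0,"turn":0,"grip":0.4}
    - {"x":0,"y":0,"z":0.5,"turn":0,"grip":0.4}
    - {"x":0,"y":0,"z":0.5,"turn":0,"grip":0.4}
    - {"x":0,"y":0,"z":0.5,"turn":0,"grip":0.4}
    - {"x":0,"y":0,"z":0.5,"turn":0,"grip":0.4}
    - {"x":0,"y":0,"z":0.3,"turn":0,"grip":0.4}
    - {"x":0,"y":0,"z":0.22,"turn":0,"grip":0.4}
    - {"x":0,"y":0,"z":0,"turn":0,"grip":-0.2}
    - {"x":0,"y":0,"z":0,"turn":0,"grip":-0.2}
    - {"x":0,"y":0,"z":0,"turn":0,"grip":-0.2}
    - {"x":0,"y":0,"z":0,"turn":0,"grip":-0.2}
  force: 15

```text
clock: 3.08
ee_pos: [0.6563, 0.2233, 0.0185]
ee_rot: [3.14, 0.002, 2.902]
contact_force: [1.1, -0.6, 2.9]
finger_gap: 0.0435
grasp_force: 15.0
```

Emit:
apply_moves:
  moves:
    - {"x":0,"y":0,"z":-0.4,"turn":0,"grip":-0.2}
    - {"x":0,"y":0,"z":-0.5,"turn":0,"grip":-0.2}
    - {"x":0,"y":0,"z":-0.5,"turn":0,"grip":-0.2}
    - {"x":0,"y":0,"z":-0.5,"turn":0,"grip":-0.2}
    - {"x":-0.07,"y":-0.3,"z":0,"turn":0,"grip":-0.2}
    - {"x":-0.07,"y":-0.6,"z":0,"turn":0,"grip":-0.2}
    - {"x":-0.07,"y":-0.6,"z":0,"turn":0,"grip":-0.2}
    - {"x":-0.07,"y":-0.6,"z":0,"turn":0,"grip":-0.2}
    - {"x":-0.07,"y":-0.6,"z":0,"turn":0,"grip":-0.2}
    - {"x":-0.07,"y":-0.6,"z":0,"turn":0,"grip":-0.2}
    - {"x":-0.07,"y":-0.6,"z":0,"turn":0,"grip":-0.2}
    - {"x":-0.07,"y":-0.6,"z":0,"turn":0,"grip":-0.2}

```text
clock: 4.58
ee_pos: [0.611, -0.1402, 0.1673]
ee_rot: [-3.14, -0.004, 2.9]
contact_force: [0.1, 0.3, -0.5]
finger_gap: 0.0436
grasp_force: 15.0
```

Emit:
apply_moves:
  moves:
    - {"x":0,"y":-0.6,"z":0,"turn":0,"grip":-0.2}
    - {"x":0,"y":-0.6,"z":0,"turn":0,"grip":-0.2}
    - {"x":0,"y":-0.6,"z":0,"turn":0,"grip":-0.2}
    - {"x":0,"y":-0.3,"z":0,"turn":-0.11,"grip":-0.2}
    - {"x":0,"y":0,"z":0,"turn":0,"grip":-0.2}

```text
clock: 5.2
ee_pos: [0.5699, -0.3044, 0.1673]
ee_rot: [-3.141, -0.004, 3.066]
contact_force: [-0.3, 0.6, -1.6]
finger_gap: 0.0434
grasp_force: 15.0
```

```bash
python3 - <<'E'
from m import *
from go import go
go(.5786,-.3092,.0235,176)
c=cap('wrist');save(c,'w3.png');np.save('w3.npy',c,allow_pickle=True)
q=comp(c,(0,0,640,235),lambda h,S,v:((h<8)|(h>165))&(S>110)); print(rect(c,q,.014),q.min(0),q.max(0))
E
```

```text
pos [ 0.5699 -0.3044  0.1673] yaw 175.7 q7 1.92 t 5.2
turn total -0.004 (rows of .11: -0.0) after turn x -0.113 y -0.052 z 1.797
[ 516.3 -336.9  151.7  227.2   86.1] [209.  27.] [351. 234.]
```

View pics/w3.png

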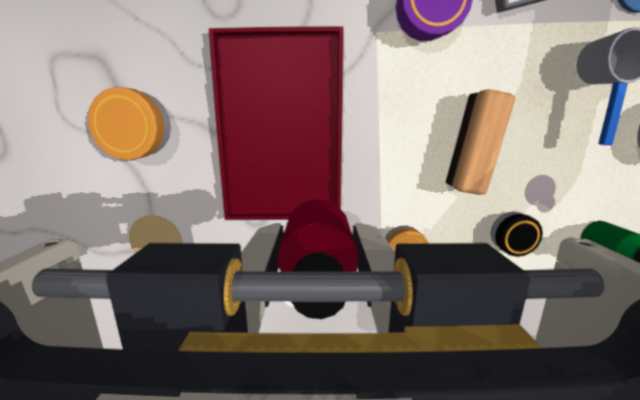

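The held bottle hangs over the tray's far right corner. The tray's corners are at about (210,29), (343,27), (226,219) and, hidden by the bottle, near (340,217).

```bash
python3 - <<'E'
from m import *
c=np.load('w3.npy',allow_pickle=True).item()
p=ray(c,[[210,29],[343,27],[226,219]],.014)[:,:2]*1000; print(p.round(1).tolist(),'centre',((p[1]+p[2])/2).round(1),np.linalg.norm(p[0]-p[1]),np.linalg.norm(p[0]-p[2]),np.degrees(np.arctan2(*(p[2]-p[0])[::-1])))
E
```

```text
[[398.4, -403.2], [407.7, -266.4], [604.5, -417.4]] centre [ 506.1 -341.9] 137.05496802175045 206.6151633557321 -3.9394130400652094
```

Emit:
apply_moves:
  moves:
    - {"x":-0.13,"y":-0.035,"z":0.3,"turn":0,"grip":-0.2}
    - {"x":0,"y":0,"z":0.4,"turn":0,"grip":-0.2}
    - {"x":0,"y":0,"z":0.4,"turn":0,"grip":-0.2}
    - {"x":0,"y":0,"z":0.3,"turn":0,"grip":-0.2}
    - {"x":0,"y":0,"z":0.2,"turn":0,"grip":-0.2}
    - {"x":0,"y":0,"z":0.12,"turn":0,"grip":-0.2}
    - {"x":0,"y":0,"z":0.06,"turn":0,"grip":-0.2}
    - {"x":0,"y":0,"z":0.01,"turn":0,"grip":-0.2}
    - {"x":0,"y":0,"z":0,"turn":0,"grip":-0.2}

```text
clock: 6.38
ee_pos: [0.5858, -0.3033, 0.0303]
ee_rot: [-3.141, 0.004, 3.075]
contact_force: [-3.4, 1.7, 14.1]
finger_gap: 0.0443
grasp_force: 15.1
```

The 14 N contact came 7 mm too high, so the bottle is probably on the wall's rim. I'll back off and look.

Emit:
apply_moves:
  moves:
    - {"x":0,"y":0,"z":-0.25,"turn":0,"grip":-0.2}
    - {"x":0,"y":0,"z":-0.25,"turn":0,"grip":-0.2}
    - {"x":0,"y":0,"z":0,"turn":0,"grip":-0.2}
    - {"x":0,"y":0,"z":0,"turn":0,"grip":-0.2}

```text
clock: 6.88
ee_pos: [0.5834, -0.3038, 0.0656]
ee_rot: [3.141, -0.001, 3.074]
contact_force: [-0.3, 0.1, -1.3]
finger_gap: 0.0441
grasp_force: 14.9
```

```bash
python3 - <<'E'
from m import *
from go import go
go(.580,-.308,.0235,176)
c=cap('wrist');np.save('w4.npy',c,allow_pickle=True)
s=cap('scene');np.save('s4.npy',s,allow_pickle=True)
a=cv2.resize(c['img'][0:330,130:440],(560,596)); b=cv2.resize(s['img'][110:210,220:340],(240,200),interpolation=2)
o=np.zeros((596,800,3),np.uint8);o[:,:560]=a;o[:200,560:]=b
cv2.imwrite('pics/w4.png',o[:,:,::-1])
E
```

```text
pos [ 0.5834 -0.3038  0.0656] yaw 176.2 q7 1.92 t 6.9
turn total 0.002 (rows of .11: 0.0) after turn x 0.038 y -0.055 z 0.527
```

View pics/w4.png

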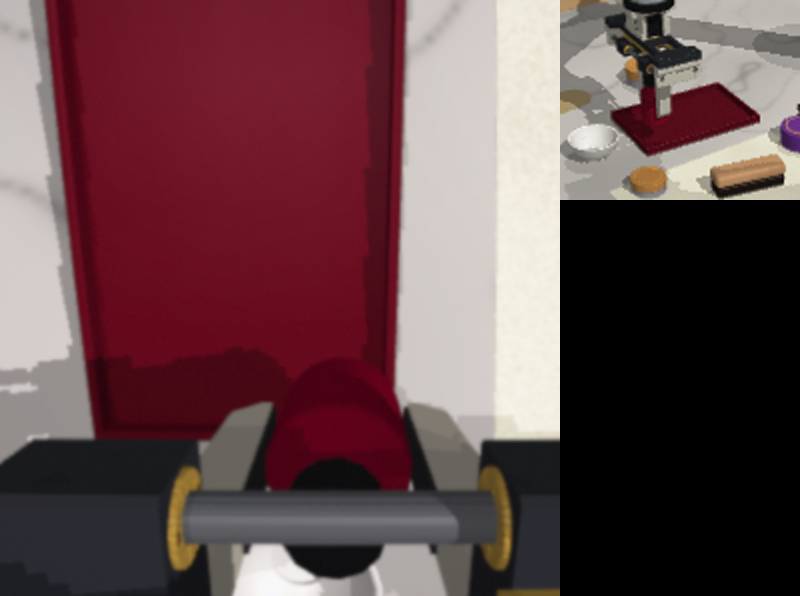

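The bottle is close to the tray's right wall; bottom-left outer corner is at crop (97,440) and the right outer edge runs from (406,0) to (400,300). I'll re-measure the tray from this closer view.

```bash
python3 - <<'E'
from m import *
c=np.load('w4.npy',allow_pickle=True).item()
k=560/310
px=np.array([[97,440],[48,0],[406,0],[400,300]])/k+[130,0]
p=ray(c,px,.014)[:,:2]*1000; print(p.round(1).tolist())
u=np.array([np.cos(np.radians(-4)),np.sin(np.radians(-4))]);v=np.array([-u[1],u[0]])
print('local from (505.5,-342.5)',((p-[505.5,-342.5])@np.c_[u,v]).round(1).tolist(), 'tcp', ((np.array([583.4,-303.8])-[505.5,-342.5])@np.c_[u,v]).round(1))
# bottle bottom lower edge seen
E
```

```text
[[605.3, -418.4], [423.6, -405.3], [434.4, -268.6], [549.1, -275.4]]
local from (505.5,-342.5) [[104.8, -68.7], [-77.3, -68.4], [-76.1, 68.8], [38.8, 70.0]] tcp [75. 44.]
```

Emit:
apply_moves:
  moves:
    - {"x":0.04,"y":-0.1,"z":0.2,"turn":0,"grip":-0.2}
    - {"x":0,"y":0,"z":0,"turn":0,"grip":-0.2}
    - {"x":0,"y":0,"z":0,"turn":0,"grip":-0.2}

```text
clock: 7.35
ee_pos: [0.5795, -0.3118, 0.0491]
ee_rot: [3.141, -0.001, 3.074]
contact_force: [-0.0, -0.0, -1.3]
finger_gap: 0.0442
grasp_force: 14.9
```

Emit:
apply_moves:
  moves:
    - {"x":0,"y":0,"z":0.15,"turn":0,"grip":-0.2}
    - {"x":0,"y":0,"z":0.1,"turn":0,"grip":-0.2}
    - {"x":0,"y":0,"z":0.05,"turn":0,"grip":-0.2}
    - {"x":0,"y":0,"z":0,"turn":0,"grip":-0.2}
    - {"x":0,"y":0,"z":0,"turn":0,"grip":-0.2}

```text
clock: 7.98
ee_pos: [0.5802, -0.3118, 0.0261]
ee_rot: [-3.141, 0.001, 3.075]
contact_force: [1.1, 0.0, -1.5]
finger_gap: 0.0437
grasp_force: 14.9
```

Emit:
apply_moves:
  moves:
    - {"x":0,"y":0,"z":0.04,"turn":0,"grip":-0.2}
    - {"x":0,"y":0,"z":0,"turn":0,"grip":-0.2}
    - {"x":0,"y":0,"z":0,"turn":0,"grip":-0.2}

```text
clock: 8.35
ee_pos: [0.5799, -0.3117, 0.0227]
ee_rot: [-3.141, 0.0, 3.075]
contact_force: [0.2, 0.1, -1.0]
finger_gap: 0.0436
grasp_force: 14.9
```

Emit:
apply_moves:
  moves:
    - {"x":0,"y":0,"z":0.03,"turn":0,"grip":-0.2}
    - {"x":0,"y":0,"z":0.03,"turn":0,"grip":-0.2}
    - {"x":0,"y":0,"z":0,"turn":0,"grip":-0.2}

```text
clock: 8.72
ee_pos: [0.5801, -0.3109, 0.0206]
ee_rot: [3.141, 0.0, 3.075]
contact_force: [-4.1, 2.8, 12.8]
finger_gap: 0.0437
grasp_force: 15.0
```

Emit:
apply_moves:
  moves:
    - {"x":0,"y":0,"z":-0.02,"turn":0,"grip":0.3}
    - {"x":0,"y":0,"z":0,"turn":0,"grip":0.3}
    - {"x":0,"y":0,"z":0,"turn":0,"grip":0.3}
    - {"x":0,"y":0,"z":-0.2,"turn":0,"grip":0.3}
    - {"x":0,"y":0,"z":-0.4,"turn":0,"grip":0.3}
    - {"x":0,"y":0,"z":-0.6,"turn":0,"grip":0.3}
    - {"x":0,"y":0,"z":-0.6,"turn":0,"grip":0.3}
    - {"x":0,"y":0,"z":-0.6,"turn":0,"grip":0.3}
    - {"x":0.3,"y":0.6,"z":0,"turn":0,"grip":-0.2}
    - {"x":0.3,"y":0.6,"z":0,"turn":0,"grip":-0.2}
    - {"x":0.3,"y":0.6,"z":0,"turn":0,"grip":-0.2}
    - {"x":0.2,"y":0.6,"z":0,"turn":0,"grip":-0.2}

```text
clock: 10.22
ee_pos: [0.5042, -0.1128, 0.2127]
ee_rot: [-3.141, 0.002, 3.074]
contact_force: [1.3, -0.8, 0.3]
finger_gap: 0.0374
grasp_force: 0.0
```

```bash
python3 - <<'E'
from m import *
from go import go
go(.466,.126,.2,177.7)
c=cap('scene');np.save('s5.npy',c,allow_pickle=True)
cv2.imwrite('pics/s5.png',cv2.resize(c['img'][100:260,220:420],(800,640),interpolation=2)[:600,:,::-1])
E
```

```text
pos [ 0.5042 -0.1128  0.2127] yaw 176.1 q7 1.65 t 10.2
turn total -0.017 (rows of .11: -0.2) after turn x 0.596 y 2.964 z 0.159
```

View pics/s5.png

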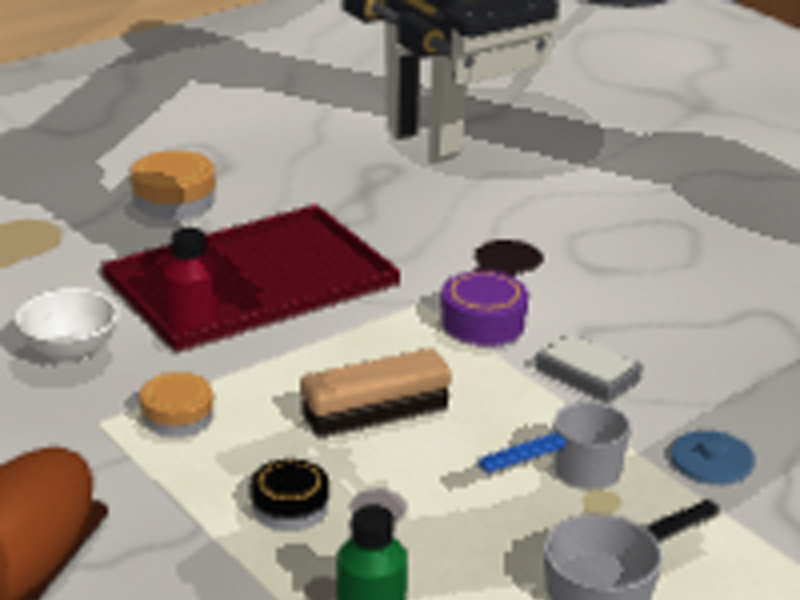

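The bottle stands upright in its corner of the tray. On to the large pan's handle.

Emit:
apply_moves:
  moves:
    - {"x":0.12,"y":0.6,"z":0,"turn":-0.017,"grip":-0.2}
    - {"x":0.12,"y":0.6,"z":0,"turn":0,"grip":-0.2}
    - {"x":0.12,"y":0.6,"z":0,"turn":0,"grip":-0.2}
    - {"x":0.12,"y":0.6,"z":0,"turn":0,"grip":-0.2}
    - {"x":0.12,"y":0.56,"z":0,"turn":0,"grip":-0.2}
    - {"x":0,"y":0,"z":0.5,"turn":0,"grip":-0.2}
    - {"x":0,"y":0,"z":0.5,"turn":0,"grip":-0.2}
    - {"x":0,"y":0,"z":0,"turn":0,"grip":-0.2}
    - {"x":0,"y":0,"z":0,"turn":0,"grip":-0.2}
  force: 50

```text
clock: 11.4
ee_pos: [0.469, 0.1247, 0.1329]
ee_rot: [3.141, 0.002, 3.101]
contact_force: [0.7, 0.4, 0.2]
finger_gap: 0.0375
grasp_force: 0.0
```

```bash
python3 - <<'E'
from m import *
from go import go
c=cap('wrist');np.save('w6.npy',c,allow_pickle=True);save(c,'w6.png')
q=comp(c,(250,0,400,200),lambda h,S,v:v<45); R=rect(c,q,.032);print(R,q.min(0),q.max(0))
go(.466,.126,.009,177.7)
E
```

```text
[457.2 126.    8.8  32.6  88. ] [314. 166.] [323. 199.]
pos [0.4693 0.1247 0.1332] yaw 177.7 q7 1.14 t 11.4
turn total -0.000 (rows of .11: -0.0) after turn x 0.042 y 0.014 z 1.553
```

View pics/w6.png

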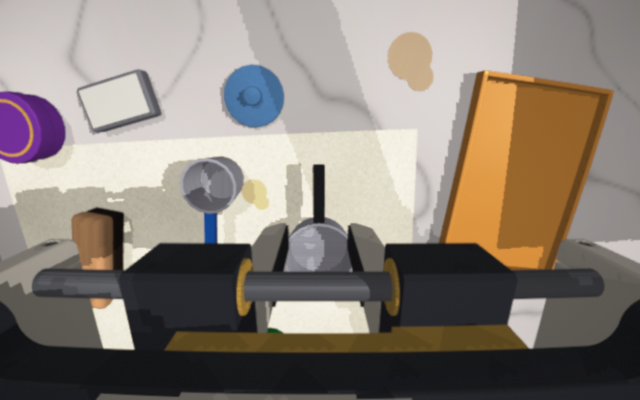

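The black handle lies between the fingers, with its end at (319,166). This agrees with the earlier measurement, so I'll descend and grip.

Emit:
apply_moves:
  moves:
    - {"x":0.03,"y":0.015,"z":0.4,"turn":0,"grip":-0.2}
    - {"x":0,"y":0,"z":0.4,"turn":0,"grip":-0.2}
    - {"x":0,"y":0,"z":0.4,"turn":0,"grip":-0.2}
    - {"x":0,"y":0,"z":0.2,"turn":0,"grip":-0.2}
    - {"x":0,"y":0,"z":0.15,"turn":0,"grip":-0.2}
    - {"x":0,"y":0,"z":0,"turn":0,"grip":-0.2}
    - {"x":0,"y":0,"z":0,"turn":0,"grip":-0.9}
    - {"x":0,"y":0,"z":0,"turn":0,"grip":-0.9}
    - {"x":0,"y":0,"z":0,"turn":0,"grip":-0.9}
    - {"x":0,"y":0,"z":0,"turn":0,"grip":-0.9}
  force: 50

```text
clock: 12.7
ee_pos: [0.4657, 0.1259, 0.0078]
ee_rot: [3.141, 0.001, 3.101]
contact_force: [-0.2, 0.2, 1.7]
finger_gap: 0.0112
grasp_force: 50.0
```

Emit:
apply_moves:
  moves:
    - {"x":0,"y":0,"z":-0.2,"turn":0,"grip":-0.9}
    - {"x":0,"y":0,"z":-0.4,"turn":0,"grip":-0.9}
    - {"x":0,"y":0,"z":-0.4,"turn":0,"grip":-0.9}
    - {"x":0,"y":0,"z":-0.4,"turn":0.02,"grip":-0.9}
    - {"x":0,"y":-0.2,"z":-0.4,"turn":0,"grip":-0.9}
    - {"x":0,"y":-0.4,"z":0,"turn":0,"grip":-0.9}
    - {"x":0,"y":-0.6,"z":0,"turn":0,"grip":-0.9}
    - {"x":0,"y":-0.6,"z":0,"turn":0,"grip":-0.9}
    - {"x":0,"y":-0.6,"z":0,"turn":0,"grip":-0.9}
    - {"x":0,"y":-0.6,"z":0,"turn":0,"grip":-0.9}
    - {"x":0,"y":-0.6,"z":0,"turn":0,"grip":-0.9}
    - {"x":0,"y":-0.6,"z":0,"turn":0,"grip":-0.9}

```text
clock: 14.2
ee_pos: [0.4405, -0.2106, 0.1511]
ee_rot: [3.141, -0.001, 3.07]
contact_force: [1.3, -0.2, -1.5]
finger_gap: 0.0113
grasp_force: 50.0
```

Emit:
apply_moves:
  moves:
    - {"x":0,"y":-0.6,"z":0,"turn":0,"grip":-0.9}
    - {"x":0,"y":-0.6,"z":0,"turn":0,"grip":-0.9}
    - {"x":0,"y":-0.4,"z":0,"turn":0,"grip":-0.9}
    - {"x":0,"y":-0.2,"z":0,"turn":0,"grip":-0.9}
    - {"x":0,"y":0,"z":0,"turn":0,"grip":-0.9}
    - {"x":0,"y":0,"z":0,"turn":0,"grip":-0.9}

```text
clock: 14.95
ee_pos: [0.4316, -0.3506, 0.1513]
ee_rot: [3.14, -0.0, 3.073]
contact_force: [-1.1, 1.1, -1.5]
finger_gap: 0.0109
grasp_force: 50.0
```

```bash
python3 - <<'E'
from m import *
from go import go
go(.4356,-.3606,.013,176)
c=cap('wrist');np.save('w7.npy',c,allow_pickle=True)
s=cap('scene');np.save('s7.npy',s,allow_pickle=True)
o=np.zeros((600,800,3),np.uint8); o[:400,:640]=c['img']; o[400:,:400]=cv2.resize(s['img'][100:200,220:420],(400,200)); cv2.imwrite('pics/w7.png',o[:,:,::-1])
E
```

```text
pos [ 0.4316 -0.3506  0.1513] yaw 176.1 q7 2.08 t 14.9
turn total 0.001 (rows of .11: 0.0) after turn x -0.058 y -0.121 z 1.729
```

View pics/w7.png

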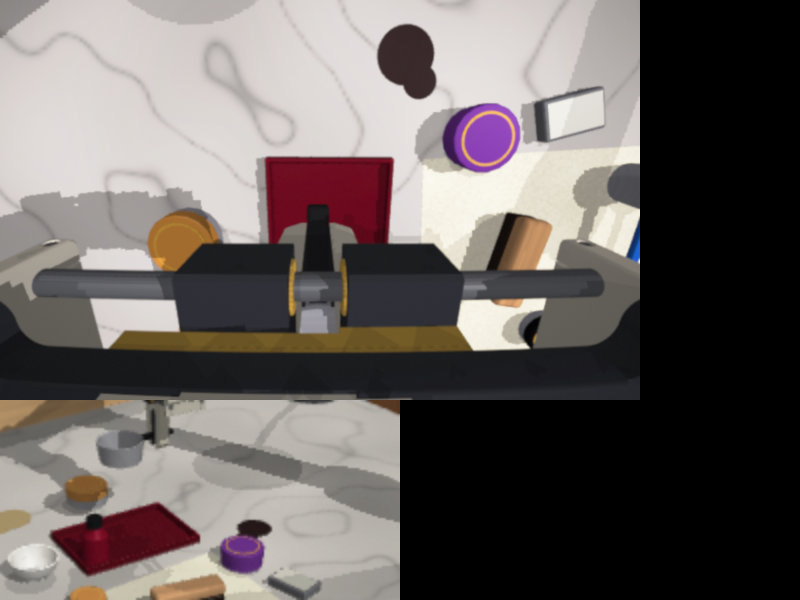

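The pan hangs level over the tray. I'll lower it in checked steps.

Emit:
apply_moves:
  moves:
    - {"x":-0.06,"y":-0.12,"z":0.3,"turn":0,"grip":-0.9}
    - {"x":0,"y":0,"z":0.4,"turn":0,"grip":-0.9}
    - {"x":0,"y":0,"z":0.4,"turn":0,"grip":-0.9}
    - {"x":0,"y":0,"z":0.3,"turn":0,"grip":-0.9}
    - {"x":0,"y":0,"z":0.1,"turn":0,"grip":-0.9}
    - {"x":0,"y":0,"z":0,"turn":0,"grip":-0.9}
    - {"x":0,"y":0,"z":0,"turn":0,"grip":-0.9}

```text
clock: 15.92
ee_pos: [0.4361, -0.3632, 0.0326]
ee_rot: [-3.14, 0.002, 3.07]
contact_force: [0.3, -0.9, -1.2]
finger_gap: 0.011
grasp_force: 50.0
```

Emit:
apply_moves:
  moves:
    - {"x":0,"y":0.03,"z":0.1,"turn":0,"grip":-0.9}
    - {"x":0,"y":0,"z":0.1,"turn":0,"grip":-0.9}
    - {"x":0,"y":0,"z":0.05,"turn":0,"grip":-0.9}
    - {"x":0,"y":0,"z":0,"turn":0,"grip":-0.9}
    - {"x":0,"y":0,"z":0,"turn":0,"grip":-0.9}

```text
clock: 16.55
ee_pos: [0.4348, -0.3602, 0.0117]
ee_rot: [3.141, -0.001, 3.07]
contact_force: [-2.2, 1.3, 4.1]
finger_gap: 0.011
grasp_force: 50.0
```

Emit:
apply_moves:
  moves:
    - {"x":0,"y":0,"z":0,"turn":0,"grip":-0.4}
    - {"x":0,"y":0,"z":0,"turn":0,"grip":-0.4}
    - {"x":0,"y":0,"z":0,"turn":0,"grip":-0.4}
    - {"x":0,"y":0,"z":-0.2,"turn":0,"grip":-0.4}
    - {"x":0,"y":0,"z":-0.4,"turn":0,"grip":-0.4}
    - {"x":0,"y":0,"z":-0.6,"turn":0,"grip":-0.4}
    - {"x":0,"y":0,"z":-0.6,"turn":0,"grip":-0.4}
    - {"x":0,"y":0,"z":-0.6,"turn":0,"grip":-0.4}
    - {"x":-0.6,"y":0.3,"z":0,"turn":0,"grip":-0.4}
    - {"x":-0.6,"y":0.3,"z":0,"turn":0,"grip":-0.4}
    - {"x":-0.6,"y":0,"z":0,"turn":0,"grip":-0.4}
    - {"x":0,"y":0,"z":0,"turn":0,"grip":-0.4}

```text
clock: 18.05
ee_pos: [0.5859, -0.3206, 0.2036]
ee_rot: [3.14, 0.003, 3.075]
contact_force: [-0.1, -0.1, -0.7]
finger_gap: 0.0279
grasp_force: 0.0
```

```bash
python3 - <<'E'
from m import *
from go import go
go(.521,.015,.13,172.1)
c=cap('wrist');np.save('w8.npy',c,allow_pickle=True);save(c,'w8.png')
E
```

```text
pos [ 0.5859 -0.3206  0.2036] yaw 176.2 q7 1.92 t 18.1
turn total 0.045 (rows of .11: 0.4) after turn x 1.380 y 4.043 z 0.920
```

View pics/w8.png

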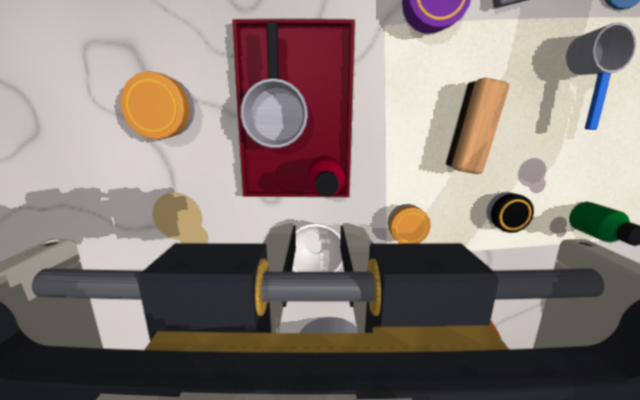

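The large pan sits in the tray with its rim centred at about (274,112), handle toward the robot, and the bottle upright at (327,182). This view also shows the tan tin at (410,224), the brush, and the small pan.

```bash
python3 - <<'E'
from m import *
c=np.load('w8.npy',allow_pickle=True).item()
p=ray(c,[[233,20],[355,20],[243,195],[350,195]],.014)[:,:2]*1000;print('tray',p.mean(0).round(1),p.round(0).tolist())
print('lpan',ray(c,[[274,112],[241,112],[307,112],[274,77],[274,148]],.038).round(4).tolist())
print('lhandle',rect(c,comp(c,(262,15,288,78),lambda h,S,v:v<50),.036))
print('cap',ray(c,[[327,182]],.082))
tan=lambda h,S,v:(h>5)&(h<24)&(S>110)
for n,w,f,z in[('tin',(385,200,435,243),tan,.025),('brush',(450,75,510,175),lambda h,S,v:(h>5)&(h<22)&(S>80)&(v>110),.038),('sh',(580,60,615,135),lambda h,S,v:(h>100)&(h<130)&(S>120),.04)]:
    print(n,rect(c,comp(c,w,f),z))
E
```

```text
tray [ 505.4 -342.4] [[398.0, -404.0], [408.0, -266.0], [603.0, -419.0], [612.0, -280.0]]
lpan [[0.5034, -0.3643, 0.038], [0.5007, -0.4017, 0.038], [0.5059, -0.3272, 0.038], [0.4663, -0.3606, 0.038], [0.5436, -0.3685, 0.038]]
lhandle [ 438.3 -360.6   26.4   55.9   77.8]
cap [[ 0.57840145 -0.31023584  0.082     ]]
tin [ 654.1 -204.8   54.2   50.    85.9]
brush [ 534.4 -127.3   36.   106.6   76.5]
sh [511.1  10.6  15.1  63.2  83.8]
```

Emit:
apply_moves:
  moves:
    - {"x":0,"y":0,"z":0,"turn":0.042,"grip":-0.2}
    - {"x":0.2,"y":0.57,"z":0,"turn":0,"grip":-0.2}
    - {"x":0.2,"y":0.57,"z":0,"turn":0,"grip":-0.2}
    - {"x":0.2,"y":0.58,"z":0,"turn":0,"grip":-0.2}
    - {"x":0.2,"y":0.58,"z":0,"turn":0,"grip":-0.2}
    - {"x":0.2,"y":0.58,"z":0,"turn":0,"grip":-0.2}
    - {"x":0.2,"y":0.58,"z":0,"turn":0,"grip":-0.2}
    - {"x":0.18,"y":0.58,"z":0,"turn":0,"grip":-0.2}
    - {"x":0,"y":0,"z":0.4,"turn":0,"grip":-0.2}
    - {"x":0,"y":0,"z":0.4,"turn":0,"grip":-0.2}
    - {"x":0,"y":0,"z":0,"turn":0,"grip":-0.2}
    - {"x":0,"y":0,"z":0,"turn":0,"grip":-0.2}

```text
clock: 19.6
ee_pos: [0.5178, 0.0114, 0.1409]
ee_rot: [-3.141, 0.002, 3.002]
contact_force: [0.8, 0.6, -0.1]
finger_gap: 0.037
grasp_force: 0.0
```

```bash
python3 - <<'E'
from m import *
from go import go
go(.521,.015,.017,172.5)
c=cap('wrist');np.save('w9.npy',c,allow_pickle=True);save(c,'w9.png')
q=comp(c,(250,60,400,240),lambda h,S,v:(h>100)&(h<130)&(S>120)); print('sh',rect(c,q,.04),q.min(0),q.max(0))
E
```

```text
pos [0.5178 0.0114 0.1409] yaw 172.0 q7 1.29 t 19.6
turn total -0.005 (rows of .11: -0.0) after turn x -0.034 y 0.049 z 1.549
sh [511.8  14.2  10.4  62.8  82.5] [314. 156.] [325. 219.]
```

View pics/w9.png

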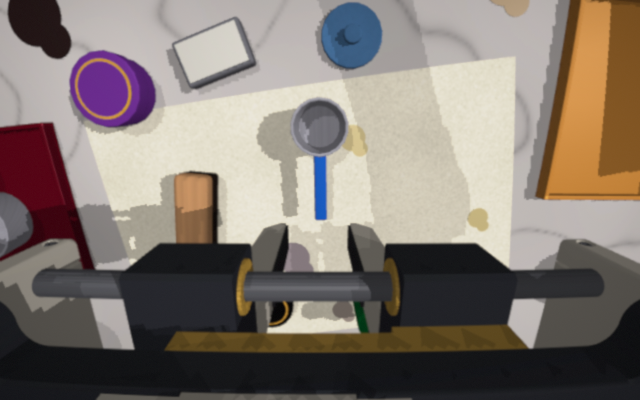

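Emit:
apply_moves:
  moves:
    - {"x":-0.025,"y":0.025,"z":0.4,"turn":-0.005,"grip":-0.2}
    - {"x":0,"y":0,"z":0.4,"turn":0,"grip":-0.2}
    - {"x":0,"y":0,"z":0.4,"turn":0,"grip":-0.2}
    - {"x":0,"y":0,"z":0.2,"turn":0,"grip":-0.2}
    - {"x":0,"y":0,"z":0.15,"turn":0,"grip":-0.2}
    - {"x":0,"y":0,"z":0,"turn":0,"grip":-0.2}
    - {"x":0,"y":0,"z":0,"turn":0,"grip":-0.9}
    - {"x":0,"y":0,"z":0,"turn":0,"grip":-0.9}
    - {"x":0,"y":0,"z":0,"turn":0,"grip":-0.9}
    - {"x":0,"y":0,"z":0,"turn":0,"grip":-0.9}
  force: 45

```text
clock: 20.9
ee_pos: [0.5201, 0.014, 0.0158]
ee_rot: [3.142, 0.001, 3.012]
contact_force: [0.1, -0.3, 1.2]
finger_gap: 0.011
grasp_force: 45.0
```

```bash
python3 - <<'E'
from m import *
c=np.load('w9.npy',allow_pickle=True).item()
p=ray(c,[[291,126],[348,126],[320,97],[320,156]],.042);print(p.round(4).tolist(),p.mean(0))
E
```

```text
[[0.4498, -0.0036, 0.042], [0.4569, 0.0478, 0.042], [0.4284, 0.026, 0.042], [0.4805, 0.0188, 0.042]] [0.4539075  0.02224681 0.042     ]
```

Emit:
apply_moves:
  moves:
    - {"x":0,"y":0,"z":-0.2,"turn":0,"grip":-0.9}
    - {"x":0,"y":0,"z":-0.4,"turn":0,"grip":-0.9}
    - {"x":0,"y":0,"z":-0.4,"turn":0,"grip":-0.9}
    - {"x":0,"y":0,"z":-0.4,"turn":-0.038,"grip":-0.9}
    - {"x":0,"y":0,"z":-0.4,"turn":0,"grip":-0.9}
    - {"x":-0.1,"y":-0.3,"z":0,"turn":0,"grip":-0.9}
    - {"x":-0.1,"y":-0.5,"z":0,"turn":0,"grip":-0.9}
    - {"x":-0.1,"y":-0.6,"z":0,"turn":0,"grip":-0.9}
    - {"x":-0.1,"y":-0.6,"z":0,"turn":0,"grip":-0.9}
    - {"x":-0.1,"y":-0.6,"z":0,"turn":0,"grip":-0.9}
    - {"x":-0.1,"y":-0.6,"z":0,"turn":0,"grip":-0.9}
    - {"x":-0.1,"y":-0.6,"z":0,"turn":0,"grip":-0.9}

```text
clock: 22.4
ee_pos: [0.554, -0.2944, 0.1604]
ee_rot: [3.141, 0.0, 3.072]
contact_force: [1.3, 0.4, -0.9]
finger_gap: 0.0114
grasp_force: 45.0
```

Emit:
apply_moves:
  moves:
    - {"x":-0.1,"y":-0.5,"z":0,"turn":0,"grip":-0.9}
    - {"x":-0.1,"y":-0.3,"z":0,"turn":0,"grip":-0.9}
    - {"x":0,"y":0,"z":0,"turn":0,"grip":-0.9}
    - {"x":0,"y":0,"z":0,"turn":0,"grip":-0.9}

```text
clock: 22.9
ee_pos: [0.5658, -0.356, 0.1597]
ee_rot: [3.14, -0.0, 3.073]
contact_force: [0.0, 0.2, -0.8]
finger_gap: 0.0114
grasp_force: 45.0
```

```bash
python3 - <<'E'
from m import *
from go import go
go(.5708,-.3696,.025,176)
c=cap('wrist');np.save('w10.npy',c,allow_pickle=True);save(c,'w10.png')
E
```

```text
pos [ 0.5658 -0.356   0.1597] yaw 176.1 q7 1.96 t 22.9
turn total 0.001 (rows of .11: 0.0) after turn x -0.075 y -0.165 z 1.684
```

View pics/w10.png

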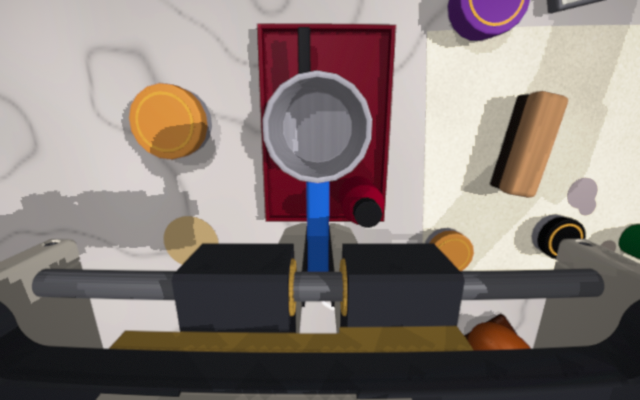

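The small pan is held level over the tray, rim centred at (318,126). Its blue handle is opposite the black one.

```bash
python3 - <<'E'
from m import *
c=np.load('w10.npy',allow_pickle=True).item()
p=ray(c,[[263,126],[372,126],[318,71],[318,182]],.186);m=p.mean(0);print(p.round(4).tolist(),m, 'rel tcp',m[:2]-[.5658,-.356])
E
```

```text
[[0.4966, -0.3778, 0.186], [0.5001, -0.3255, 0.186], [0.4737, -0.3498, 0.186], [0.5258, -0.3533, 0.186]] [ 0.4990711  -0.35161791  0.186     ] rel tcp [-0.0667289   0.00438209]
```

Emit:
apply_moves:
  moves:
    - {"x":-0.075,"y":-0.165,"z":0.2,"turn":0,"grip":-0.9}
    - {"x":0,"y":0,"z":0.4,"turn":0,"grip":-0.9}
    - {"x":0,"y":0,"z":0.4,"turn":0,"grip":-0.9}
    - {"x":0,"y":0,"z":0.1,"turn":0,"grip":-0.9}
    - {"x":0,"y":0,"z":0,"turn":0,"grip":-0.9}
    - {"x":0,"y":0,"z":0,"turn":0,"grip":-0.9}
    - {"x":0,"y":0,"z":0,"turn":0,"grip":-0.9}

```text
clock: 23.82
ee_pos: [0.5716, -0.3721, 0.0729]
ee_rot: [-3.14, 0.002, 3.072]
contact_force: [-0.5, -0.1, -1.4]
finger_gap: 0.0111
grasp_force: 45.0
```

Emit:
apply_moves:
  moves:
    - {"x":0,"y":0.03,"z":0.15,"turn":0,"grip":-0.9}
    - {"x":0,"y":0,"z":0.15,"turn":0,"grip":-0.9}
    - {"x":0,"y":0,"z":0.12,"turn":0,"grip":-0.9}
    - {"x":0,"y":0,"z":0.08,"turn":0,"grip":-0.9}
    - {"x":0,"y":0,"z":0.05,"turn":0,"grip":-0.9}
    - {"x":0,"y":0,"z":0,"turn":0,"grip":-0.9}
    - {"x":0,"y":0,"z":0,"turn":0,"grip":-0.9}

```text
clock: 24.7
ee_pos: [0.5712, -0.3694, 0.0279]
ee_rot: [-3.141, 0.001, 3.071]
contact_force: [1.1, 0.1, -0.8]
finger_gap: 0.0114
grasp_force: 45.0
```

Emit:
apply_moves:
  moves:
    - {"x":0,"y":0,"z":0.025,"turn":0,"grip":-0.9}
    - {"x":0,"y":0,"z":0.015,"turn":0,"grip":-0.9}
    - {"x":0,"y":0,"z":0,"turn":0,"grip":-0.9}
    - {"x":0,"y":0,"z":0,"turn":0,"grip":-0.9}

```text
clock: 25.2
ee_pos: [0.5715, -0.3694, 0.0248]
ee_rot: [-3.141, 0.001, 3.072]
contact_force: [-0.0, 0.3, 1.7]
finger_gap: 0.0107
grasp_force: 45.0
```

Emit:
apply_moves:
  moves:
    - {"x":0,"y":0,"z":0,"turn":0,"grip":-0.45}
    - {"x":0,"y":0,"z":0,"turn":0,"grip":-0.45}
    - {"x":0,"y":0,"z":0,"turn":0,"grip":-0.45}
    - {"x":0,"y":0,"z":-0.2,"turn":0,"grip":-0.45}
    - {"x":0,"y":0,"z":-0.4,"turn":0,"grip":-0.45}
    - {"x":0,"y":0,"z":-0.6,"turn":0,"grip":-0.45}
    - {"x":0,"y":0,"z":-0.6,"turn":0,"grip":-0.45}
    - {"x":-0.2,"y":0.5,"z":-0.3,"turn":0,"grip":0.5}
    - {"x":-0.2,"y":0.5,"z":0,"turn":0,"grip":0.5}
    - {"x":-0.2,"y":0.5,"z":0,"turn":0,"grip":0.5}
    - {"x":-0.2,"y":0.5,"z":0,"turn":0,"grip":0.5}
    - {"x":0,"y":0,"z":0,"turn":0,"grip":0.5}

```text
clock: 26.7
ee_pos: [0.6484, -0.2075, 0.1935]
ee_rot: [3.137, 0.002, 3.08]
contact_force: [0.6, -0.8, 0.1]
finger_gap: 0.0683
grasp_force: 0.0
```

```bash
python3 - <<'E'
from m import *
from go import go
go(.656,-.204,.003,176)
c=cap('wrist');np.save('w11.npy',c,allow_pickle=True);save(c,'w11.png')
tan=lambda h,S,v:(h>5)&(h<24)&(S>110)
q=comp(c,(250,100,400,240),tan); print('tin',rect(c,q,.025),q.min(0),q.max(0))
q=comp(c,(380,50,500,200),lambda h,S,v:(h>5)&(h<22)&(S>80)&(v>110)); print('brush',rect(c,q,.038),q.min(0),q.max(0))
E
```

```text
pos [ 0.6484 -0.2075  0.1935] yaw 176.5 q7 1.72 t 26.7
turn total 0.005 (rows of .11: 0.0) after turn x -0.092 y 0.051 z 2.382
tin [ 657.4 -203.3   51.2   52.4   86.5] [300. 166.] [342. 208.]
brush [ 550.6 -119.7   30.7   79.1   87.3] [380.  50.] [409. 127.]
```

View pics/w11.png

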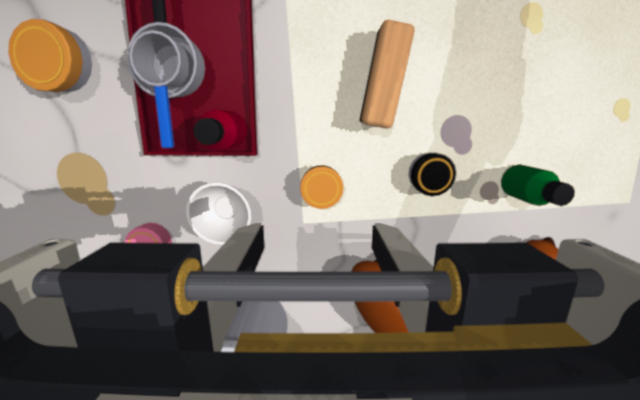

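The nest looks right: pans concentric, blue handle opposite the black one. The small tan tin is at (321,187), i.e. (0.657, -0.203), with a measured diameter of 52 mm against a nominal 54. I've now viewed 15 pictures, one over the 14 allowed, so from here I'll work from numbers only.

Emit:
apply_moves:
  moves:
    - {"x":-0.11,"y":0.06,"z":0.4,"turn":0,"grip":0.6}
    - {"x":0,"y":0,"z":0.5,"turn":0,"grip":0.6}
    - {"x":0,"y":0,"z":0.5,"turn":0,"grip":0.6}
    - {"x":0,"y":0,"z":0.4,"turn":0,"grip":0.6}
    - {"x":0,"y":0,"z":0.2,"turn":0,"grip":0.6}
    - {"x":0,"y":0,"z":0,"turn":0,"grip":0.6}
    - {"x":0,"y":0,"z":0,"turn":0,"grip":0.6}
  force: 15

```text
clock: 27.62
ee_pos: [0.6563, -0.2108, 0.034]
ee_rot: [-3.141, 0.003, 3.071]
contact_force: [1.1, -0.1, -0.1]
finger_gap: 0.0742
grasp_force: 0.0
```

Emit:
apply_moves:
  moves:
    - {"x":-0.01,"y":0.095,"z":0,"turn":0,"grip":0.6}
    - {"x":0,"y":0,"z":0.2,"turn":0,"grip":0.6}
    - {"x":0,"y":0,"z":0.15,"turn":0,"grip":0.6}
    - {"x":0,"y":0,"z":0,"turn":0,"grip":0.6}
    - {"x":0,"y":0,"z":0,"turn":0,"grip":0}
    - {"x":0,"y":0,"z":0,"turn":0,"grip":0}
    - {"x":0,"y":0,"z":0,"turn":0,"grip":0}
    - {"x":0,"y":0,"z":0,"turn":0,"grip":0}
    - {"x":0,"y":0,"z":0,"turn":0,"grip":0}
  force: 15

```text
clock: 28.75
ee_pos: [0.6568, -0.2026, 0.0047]
ee_rot: [-3.141, 0.001, 3.071]
contact_force: [0.2, -1.1, 1.1]
finger_gap: 0.0536
grasp_force: 15.0
```

Emit:
apply_moves:
  moves:
    - {"x":0,"y":0,"z":-0.3,"turn":0,"grip":0}
    - {"x":0,"y":0,"z":-0.5,"turn":0,"grip":0}
    - {"x":0,"y":0,"z":-0.5,"turn":0,"grip":0}
    - {"x":0,"y":0,"z":-0.5,"turn":0,"grip":0}
    - {"x":0.1,"y":0.3,"z":0,"turn":0,"grip":0}
    - {"x":0.18,"y":0.6,"z":0,"turn":0,"grip":0}
    - {"x":0.18,"y":0.6,"z":0,"turn":0,"grip":0}
    - {"x":0.18,"y":0.6,"z":0,"turn":0,"grip":0}
    - {"x":0.18,"y":0.6,"z":0,"turn":0,"grip":0}
    - {"x":0.18,"y":0.6,"z":0,"turn":0,"grip":0}
    - {"x":0.18,"y":0.6,"z":0,"turn":0,"grip":0}
    - {"x":0.18,"y":0.6,"z":0,"turn":0,"grip":0}

```text
clock: 30.25
ee_pos: [0.5723, 0.1658, 0.148]
ee_rot: [-3.141, -0.001, 3.071]
contact_force: [0.8, 0.8, -1.1]
finger_gap: 0.0535
grasp_force: 15.0
```

Emit:
apply_moves:
  moves:
    - {"x":0.18,"y":0.6,"z":0,"turn":0,"grip":0}
    - {"x":0.18,"y":0.6,"z":0,"turn":0,"grip":0}
    - {"x":0.18,"y":0.55,"z":0,"turn":0,"grip":0}
    - {"x":0.1,"y":0.3,"z":0,"turn":0.048,"grip":0}
    - {"x":0,"y":0,"z":0,"turn":0,"grip":0}
    - {"x":0,"y":0,"z":0,"turn":0,"grip":0}

```text
clock: 31.0
ee_pos: [0.5342, 0.3292, 0.1479]
ee_rot: [-3.139, 0.0, 2.995]
contact_force: [1.0, -0.5, -0.8]
finger_gap: 0.0538
grasp_force: 15.0
```

```bash
python3 - <<'E'
from m import *
from go import go
go(.5287,.3312,.009,171.6)
c=cap('wrist');np.save('w12.npy',c,allow_pickle=True)
tan=lambda h,S,v:(h>5)&(h<22)&(S>125)
q=comp(c,(120,0,520,225),tan); print('tray',rect(c,q,.014),q.min(0),q.max(0))
a=cv2.approxPolyDP(q.astype(np.float32).reshape(-1,1,2),6,True).reshape(-1,2); print(np.c_[a,(ray(c,a,.014)[:,:2]*1000)].round(0).tolist())
c6=np.load('w6.npy',allow_pickle=True).item();q=comp(c6,(420,50,630,272),tan)
a=cv2.approxPolyDP(q.astype(np.float32).reshape(-1,1,2),6,True).reshape(-1,2); print(np.c_[a,(ray(c6,a,.014)[:,:2]*1000)].round(0).tolist(),rect(c6,q,.014))
E
```

```text
pos [0.5342 0.3292 0.1479] yaw 171.6 q7 0.79 t 31.0
turn total 0.000 (rows of .11: 0.0) after turn x 0.072 y 0.015 z 1.737
tray [472.5 341.8 138.5 211.3  81.8] [250.  15.] [393. 224.]
[[251.0, 16.0, 359.0, 290.0], [260.0, 220.0, 562.0, 259.0], [382.0, 221.0, 583.0, 395.0], [393.0, 16.0, 378.0, 424.0]]
[[478.0, 73.0, 360.0, 282.0], [440.0, 242.0, 533.0, 257.0], [475.0, 243.0, 536.0, 297.0], [511.0, 270.0, 572.0, 343.0], [552.0, 269.0, 574.0, 393.0], [613.0, 91.0, 378.0, 425.0]] [468.1 338.5 144.8 204.7  81.7]
```

Emit:
apply_moves:
  moves:
    - {"x":0.055,"y":0.03,"z":0.3,"turn":0,"grip":0}
    - {"x":0,"y":0,"z":0.5,"turn":0,"grip":0}
    - {"x":0,"y":0,"z":0.4,"turn":0,"grip":0}
    - {"x":0,"y":0,"z":0.2,"turn":0,"grip":0}
    - {"x":0,"y":0,"z":0,"turn":0,"grip":0}
    - {"x":0,"y":0,"z":0,"turn":0,"grip":0}

```text
clock: 31.8
ee_pos: [0.5308, 0.3347, 0.0376]
ee_rot: [3.14, 0.002, 2.996]
contact_force: [-0.0, -0.2, -0.8]
finger_gap: 0.0539
grasp_force: 15.0
```

Emit:
apply_moves:
  moves:
    - {"x":0,"y":-0.02,"z":0.15,"turn":0,"grip":0}
    - {"x":0,"y":0,"z":0.12,"turn":0,"grip":0}
    - {"x":0,"y":0,"z":0.06,"turn":0,"grip":0}
    - {"x":0,"y":0,"z":0.02,"turn":0,"grip":0}
    - {"x":0,"y":0,"z":0,"turn":0,"grip":0}
    - {"x":0,"y":0,"z":0,"turn":0,"grip":0}

```text
clock: 32.55
ee_pos: [0.5289, 0.3326, 0.0085]
ee_rot: [-3.141, -0.001, 2.996]
contact_force: [-2.3, -1.5, 4.7]
finger_gap: 0.0536
grasp_force: 15.0
```

Emit:
apply_moves:
  moves:
    - {"x":0,"y":0,"z":0,"turn":0,"grip":0.45}
    - {"x":0,"y":0,"z":0,"turn":0,"grip":0.45}
    - {"x":0,"y":0,"z":0,"turn":0,"grip":0.45}
    - {"x":0,"y":0,"z":-0.2,"turn":0,"grip":0.45}
    - {"x":0,"y":0,"z":-0.5,"turn":0,"grip":0.45}
    - {"x":0,"y":0,"z":-0.6,"turn":0,"grip":0.45}
    - {"x":0,"y":0,"z":-0.6,"turn":0.057,"grip":0.45}
    - {"x":-0.14,"y":-0.56,"z":-0.1,"turn":0,"grip":0.45}
    - {"x":-0.14,"y":-0.56,"z":0,"turn":0,"grip":0.45}
    - {"x":-0.14,"y":-0.56,"z":0,"turn":0,"grip":0.45}
    - {"x":-0.14,"y":-0.56,"z":0,"turn":0,"grip":0.45}
    - {"x":-0.14,"y":-0.56,"z":0,"turn":0,"grip":0.45}

```text
clock: 34.05
ee_pos: [0.5319, 0.1006, 0.1696]
ee_rot: [3.141, 0.002, 2.907]
contact_force: [1.0, 0.6, -0.6]
finger_gap: 0.0674
grasp_force: 0.0
```

Emit:
apply_moves:
  moves:
    - {"x":-0.14,"y":-0.56,"z":0,"turn":0,"grip":0.45}
    - {"x":-0.14,"y":-0.56,"z":0,"turn":0,"grip":0.45}
    - {"x":-0.14,"y":-0.56,"z":0,"turn":0,"grip":0.45}
    - {"x":-0.14,"y":-0.56,"z":0,"turn":0,"grip":0.45}
    - {"x":-0.14,"y":-0.5,"z":0,"turn":0,"grip":0.45}
    - {"x":0,"y":0,"z":0,"turn":0,"grip":0.45}
    - {"x":0,"y":0,"z":0,"turn":0,"grip":0.45}

```text
clock: 34.92
ee_pos: [0.5353, -0.1233, 0.169]
ee_rot: [3.141, 0.001, 2.907]
contact_force: [-0.4, 0.4, 0.3]
finger_gap: 0.0677
grasp_force: 0.0
```

```bash
python3 - <<'E'
from m import *
from go import go
go(.5345,-.1255,.012,166.5)
wood=lambda h,S,v:(h>5)&(h<22)&(S>80)&(v>110)
c=cap('wrist');q=comp(c,(250,60,400,235),wood); print('brush',rect(c,q,.038),q.min(0),q.max(0))
c=cap('scene');q=comp(c,(395,245,515,325),lambda h,S,v:(h>5)&(h<24)&(S>125));print('tan tray scene',rect(c,q,.014))
E
```

```text
pos [ 0.5353 -0.1233  0.169 ] yaw 166.6 q7 1.49 t 34.9
turn total 0.001 (rows of .11: 0.0) after turn x 0.003 y -0.029 z 1.962
brush [ 533.5 -123.1   34.3  106.    76.8] [301. 136.] [333. 232.]
tan tray scene [477.9 345.7 145.  217.4  81.6]
```

Emit:
apply_moves:
  moves:
    - {"x":0.01,"y":-0.005,"z":0.5,"turn":0,"grip":0.45}
    - {"x":0,"y":0,"z":0.5,"turn":0,"grip":0.45}
    - {"x":0,"y":0,"z":0.4,"turn":0,"grip":0.45}
    - {"x":0,"y":0,"z":0.3,"turn":0,"grip":0.45}
    - {"x":0,"y":0,"z":0.2,"turn":0,"grip":0.45}
    - {"x":0,"y":0,"z":0.06,"turn":0,"grip":0.45}
    - {"x":0,"y":0,"z":0,"turn":0,"grip":0.45}
    - {"x":0,"y":0,"z":0,"turn":0,"grip":-0.35}
    - {"x":0,"y":0,"z":0,"turn":0,"grip":-0.35}
    - {"x":0,"y":0,"z":0,"turn":0,"grip":-0.35}
    - {"x":0,"y":0,"z":0,"turn":0,"grip":-0.35}
    - {"x":0,"y":0,"z":0,"turn":0,"grip":-0.35}
  force: 30

```text
clock: 36.52
ee_pos: [0.5343, -0.1243, 0.0118]
ee_rot: [3.142, 0.0, 2.907]
contact_force: [-0.8, 0.5, 2.0]
finger_gap: 0.0358
grasp_force: 30.0
```

Emit:
apply_moves:
  moves:
    - {"x":0,"y":0,"z":-0.3,"turn":0,"grip":-0.35}
    - {"x":0,"y":0,"z":-0.4,"turn":0,"grip":-0.35}
    - {"x":0,"y":0,"z":-0.5,"turn":0,"grip":-0.35}
    - {"x":0,"y":0,"z":-0.5,"turn":-0.057,"grip":-0.35}
    - {"x":0.1,"y":0.3,"z":0,"turn":0,"grip":-0.35}
    - {"x":0.2,"y":0.55,"z":0,"turn":0,"grip":-0.35}
    - {"x":0.2,"y":0.55,"z":0,"turn":0,"grip":-0.35}
    - {"x":0.2,"y":0.55,"z":0,"turn":0,"grip":-0.35}
    - {"x":0.2,"y":0.55,"z":0,"turn":0,"grip":-0.35}
    - {"x":0.2,"y":0.55,"z":0,"turn":0,"grip":-0.35}
    - {"x":0.2,"y":0.55,"z":0,"turn":0,"grip":-0.35}
    - {"x":0.2,"y":0.55,"z":0,"turn":0,"grip":-0.35}

```text
clock: 38.02
ee_pos: [0.4629, 0.2227, 0.1472]
ee_rot: [-3.141, -0.0, 2.996]
contact_force: [0.1, 0.1, -0.2]
finger_gap: 0.0361
grasp_force: 30.0
```

Emit:
apply_moves:
  moves:
    - {"x":0.2,"y":0.55,"z":0,"turn":0,"grip":-0.35}
    - {"x":0.2,"y":0.5,"z":0,"turn":0,"grip":-0.35}
    - {"x":0.2,"y":0.44,"z":0,"turn":0,"grip":-0.35}
    - {"x":0,"y":0,"z":0,"turn":0,"grip":-0.35}
    - {"x":0,"y":0,"z":0,"turn":0,"grip":-0.35}

```text
clock: 38.65
ee_pos: [0.4334, 0.3453, 0.147]
ee_rot: [-3.14, -0.0, 2.996]
contact_force: [-0.0, -0.4, -0.3]
finger_gap: 0.0355
grasp_force: 30.0
```

```bash
python3 go.py .4329 .3465 .0158 171.7
```

```text
pos [0.4334 0.3453 0.147 ] yaw 171.6 q7 0.66 t 38.6
turn total -0.001 (rows of .11: -0.0) after turn x 0.009 y 0.014 z 1.640
```

Emit:
apply_moves:
  moves:
    - {"x":0.01,"y":0.015,"z":0.3,"turn":0,"grip":-0.35}
    - {"x":0,"y":0,"z":0.4,"turn":0,"grip":-0.35}
    - {"x":0,"y":0,"z":0.4,"turn":0,"grip":-0.35}
    - {"x":0,"y":0,"z":0.25,"turn":0,"grip":-0.35}
    - {"x":0,"y":0,"z":0.15,"turn":0,"grip":-0.35}
    - {"x":0,"y":0,"z":0.1,"turn":0,"grip":-0.35}
    - {"x":0,"y":0,"z":0.03,"turn":0,"grip":-0.35}
    - {"x":0,"y":0,"z":0,"turn":0,"grip":-0.35}
    - {"x":0,"y":0,"z":0,"turn":0,"grip":-0.35}

```text
clock: 39.78
ee_pos: [0.4331, 0.348, 0.0177]
ee_rot: [3.141, 0.001, 2.996]
contact_force: [-0.8, -1.0, -0.5]
finger_gap: 0.0355
grasp_force: 30.0
```

Emit:
apply_moves:
  moves:
    - {"x":0,"y":0,"z":0.025,"turn":0,"grip":-0.35}
    - {"x":0,"y":0,"z":0,"turn":0,"grip":-0.35}
    - {"x":0,"y":0,"z":0,"turn":0,"grip":-0.35}

```text
clock: 40.15
ee_pos: [0.4331, 0.3481, 0.0157]
ee_rot: [3.141, 0.001, 2.996]
contact_force: [-0.6, -0.6, 5.4]
finger_gap: 0.0356
grasp_force: 30.0
```

Emit:
apply_moves:
  moves:
    - {"x":0,"y":0,"z":0,"turn":0,"grip":0.15}
    - {"x":0,"y":0,"z":0,"turn":0,"grip":0.15}
    - {"x":0,"y":0,"z":0,"turn":0,"grip":0.15}
    - {"x":0,"y":0,"z":-0.2,"turn":0,"grip":0.15}
    - {"x":0,"y":0,"z":-0.5,"turn":0,"grip":0.15}
    - {"x":0,"y":0,"z":-0.6,"turn":0,"grip":0.15}
    - {"x":0,"y":0,"z":-0.6,"turn":0,"grip":0.15}
    - {"x":-0.6,"y":0,"z":-0.4,"turn":0,"grip":0.15}
    - {"x":-0.6,"y":0,"z":0,"turn":0,"grip":0.15}
    - {"x":-0.6,"y":0,"z":0,"turn":0,"grip":0.15}
    - {"x":0,"y":0,"z":0,"turn":0,"grip":0.15}
    - {"x":0,"y":0,"z":0,"turn":0,"grip":0.15}

```text
clock: 41.65
ee_pos: [0.5742, 0.3272, 0.1994]
ee_rot: [3.141, -0.001, 2.997]
contact_force: [-0.9, 0.1, -0.2]
finger_gap: 0.0534
grasp_force: 0.0
```

```bash
python3 - <<'E'
from m import *
from h import *
print(r.state()['ee_pos'],r.state()['clock'])
c=cap('wrist');np.save('w13.npy',c,allow_pickle=True)
t=cap('top')
im=c['img'][:235]; h=cv2.cvtColor(im,cv2.COLOR_RGB2HSV).astype(int)
# tray mask, then Canny-free: print coarse HSV along tray centreline
u=np.array([.9895,-.1444]);v=np.array([.1444,.9895])
def proj(c,P):
    T=np.linalg.inv(c['T']);q=(T[:3,:3]@np.array(P).T).T+T[:3,3]; q=q*[1,-1,-1]
    return cv2.projectPoints(q,np.zeros(3),np.zeros(3),np.array(c['intrinsics']),np.array(c['dist_coeffs']))[0].reshape(-1,2)
for y,z in((0,.03),(-35,.004),(35,.004)):
  print('line y',y)
  for x in range(-104,108,8):
    p=(np.array([470.5,341])+u*x+v*y)/1000
    a,b=proj(c,[[*p,z]])[0].round().astype(int)
    if 0<=a<640 and 0<=b<235: print(x,(a,b),h[b,a].tolist(),end='; ')
  print()
# untouched objects and burgundy kit in the top view
dk=lambda h,S,v:v<90
for n,w,f,z in[('gbot',(250,145,282,175),dk,.06),('btin',(298,150,326,180),dk,.025),('bcap',(405,180,452,225),lambda h,S,v:v<35,.08),('sh',(395,180,452,262),lambda h,S,v:(h>100)&(h<130)&(S>110),.047),('lh',(395,235,452,262),lambda h,S,v:(v<40)&(S<110),.036)]:
    q=comp(t,w,f); print(n,None if q is None else rect(t,q,z))
E
```

```text
[0.57419917 0.32724378 0.19939938] 41.65
line y 0
-88 (np.int64(316), np.int64(3)) [14, 126, 207]; -80 (np.int64(316), np.int64(11)) [14, 128, 209]; -72 (np.int64(316), np.int64(19)) [14, 128, 208]; -64 (np.int64(316), np.int64(27)) [14, 126, 208]; -56 (np.int64(316), np.int64(35)) [14, 128, 208]; -48 (np.int64(316), np.int64(43)) [14, 126, 208]; -40 (np.int64(316), np.int64(51)) [14, 126, 208]; -32 (np.int64(316), np.int64(59)) [14, 126, 208]; -24 (np.int64(316), np.int64(67)) [14, 127, 206]; -16 (np.int64(316), np.int64(74)) [14, 126, 206]; -8 (np.int64(316), np.int64(82)) [14, 126, 206]; 0 (np.int64(316), np.int64(89)) [14, 126, 205]; 8 (np.int64(316), np.int64(97)) [14, 125, 204]; 16 (np.int64(316), np.int64(104)) [14, 126, 138]; 24 (np.int64(316), np.int64(112)) [16, 171, 130]; 32 (np.int64(316), np.int64(119)) [16, 169, 160]; 40 (np.int64(316), np.int64(126)) [18, 176, 227]; 48 (np.int64(316), np.int64(133)) [16, 175, 220]; 56 (np.int64(316), np.int64(140)) [16, 175, 220]; 64 (np.int64(316), np.int64(147)) [16, 177, 219]; 72 (np.int64(316), np.int64(154)) [16, 179, 191]; 80 (np
[... 2270 characters left out ...]
5), np.int64(112)) [16, 168, 159]; 32 (np.int64(345), np.int64(119)) [16, 172, 159]; 40 (np.int64(345), np.int64(126)) [16, 173, 158]; 48 (np.int64(344), np.int64(132)) [16, 173, 158]; 56 (np.int64(344), np.int64(139)) [16, 172, 157]; 64 (np.int64(344), np.int64(145)) [16, 172, 157]; 72 (np.int64(344), np.int64(151)) [15, 176, 158]; 80 (np.int64(344), np.int64(158)) [16, 179, 218]; 88 (np.int64(344), np.int64(164)) [16, 179, 218]; 96 (np.int64(344), np.int64(170)) [16, 178, 218]; 104 (np.int64(343), np.int64(176)) [15, 179, 218]; 
gbot [660.6  49.   39.9  45.6  89.4]
btin [647.6 -65.8  48.6  49.2  88.8]
bcap None
sh [ 562.9 -369.7   12.6   60.6   87.5]
lh [ 448.6 -361.1    5.    25.    87.7]
```

The numbers check out. The brush is flat along the tan tray's centreline (local x about -93 to +15 mm) and the tin's lid is up at about 36 to 85 mm. The green bottle and black tin haven't moved, and the pan handles point opposite ways. Handing in.

```bash
python3 -c "from workcell import job_done; print(job_done())"
```

```text
the job is handed in; nothing more can be done
None
```

Both kits are made up in the order asked and handed in at about 42 s on the robot's clock; no verdict came back, and I viewed 15 pictures, one over the limit of 14.

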